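# Close up a row of buckle housings on the assembly rail and shut the keeper

### The job

Four black buckle housings stand touching in a row in the aluminium assembly rail. With your fingertips behind the last one, push the whole row along together until the front housing is right up against the blue end stop and there are no gaps; of the four touch only the rearmost, and do not lift or tip any of them. Then swing the red keeper bar fully across the rail behind the row, and leave the spray can, the screwdriver and the loose strapped buckle where they are.

Things in the scene. Friction and masses are not known exactly. Their poses are not given: they have to be found in the camera images.
- rail: fixed aluminium U-channel, 340 mm long, 57 wide outside, 49 inside; floor 6 mm thick, wall tops 16 mm above the bench. Origin: on the bench under its middle; x along the rail towards the stop, y across, z up. Blue stop block from x = +150 to +170 mm, 44 mm high. Row home: its rear face is at x = +14 mm. Keeper bracket, 18 mm high, outside the wall: x = -11 to +23, y = -28 to -60 mm.
- stop_face (a point): centre of the face of the blue end stop that the front housing must meet; x = +150 mm on the rail, 28 mm above the bench
- buckle1: belt-buckle housing: black plastic block with a red button on top, 34 mm along the rail, 46 across, 46 high, 60 to 130 g. Origin: centre of its underside, on the channel floor 6 mm above the bench; x axis along the rail towards the stop. Front one, nearest the stop; home at rail x = +133 mm.
- buckle2: belt-buckle housing: black plastic block with a red button on top, 34 mm along the rail, 46 across, 46 high, 60 to 130 g. Origin: centre of its underside, on the channel floor 6 mm above the bench; x axis along the rail towards the stop. Second of the row; home at rail x = +99 mm.
- buckle3: belt-buckle housing: black plastic block with a red button on top, 34 mm along the rail, 46 across, 46 high, 60 to 130 g. Origin: centre of its underside, on the channel floor 6 mm above the bench; x axis along the rail towards the stop. Third of the row; home at rail x = +65 mm.
- buckle4: belt-buckle housing: black plastic block with a red button on top, 34 mm along the rail, 46 across, 46 high, 60 to 130 g. Origin: centre of its underside, on the channel floor 6 mm above the bench; x axis along the rail towards the stop. Rearmost, the only one to be touched; home at rail x = +31 mm.
- keeper (a joint): angle (rad) of the red keeper bar about its upright pivot; at angle a it points along (-sin a, cos a) in the rail's x, y. 0 = shut, square across the rail, 4 mm behind the row when home; 1.57 = alongside the rail, pointing away from the stop; limits 0 and 2.3. Starts between 1.65 and 2.1; stays where left (friction 0.06 N m).
- keeper_pivot (a point): on the keeper's pivot axis, at rail x = +6, y = -44 mm, 32 mm above the bench (mid height of the bar). The bar is 80 mm long from here, 8 mm thick, 20 mm high (22 to 42 mm above the bench), with a round hub of radius 9 mm.
- keeper_tip (a point): middle of the free end of the keeper bar, 80 mm from the pivot, 32 mm above the bench
- spray: loose grey and orange spray can, 58 mm across, 160 mm high, standing beyond the stop end, on the +y side; leave alone. Origin: centre of its underside
- driver: loose screwdriver with a red handle, 170 mm long, lying on the rail's +y side; leave alone. Origin: underside, near its middle; x along the tool towards the blade
- strapped: loose black buckle, 60 x 40 x 26 mm, with a flat brass strap 62 mm long sticking out along its -x; lies on the rail's -y side near the stop; leave alone. Origin: centre of the underside of the black block
Things that resemble listed ones, but are neither listed nor needed, are in the scene too. What is shaped like the buckle2 but orange is not meant.

How it is judged:
By the outcome, as a careful person would: the job done as asked, in the order asked, and still so for the second after the job is handed in, with the robot touching nothing.
It also fails if it takes over 51 s, if anything falls off the work surface, if the arm or the gripper's body presses on something with over 40 N, if the wrist force passes 120 N, or if a joint passes its speed limit or range.

### The arm

A 6-joint arm with a two-finger parallel gripper is mounted at the origin on the work surface. World frame = base frame: x ahead of the robot, y to its left, z up, the work surface at z = 0. Lengths are in m, angles in degrees, forces in N, time in s.
With the tool pointing down it reaches from about 0.375 to 0.975 m from the base axis. Payload 3.8 kg.
Tool frame: the origin (TCP) lies at the centre of the arm's flange, where the gripper is bolted on; the fingertips stand 173 mm ahead of it and the grasp point (between the pads) lies 155 mm ahead of it; z points along the fingers, y is the line along which they close (so a half turn about z gives the same grasp; the last joint's range is limited). The gripper opens to 85 mm and grips with 20 to 120 N. Pads are 22 mm wide; open, the fingers measure 114 mm over their backs; the gripper's body (76 mm by 85 mm) begins 54 mm behind the grasp point. The pads swing forward as they close: fully open they stand 13 mm farther back than shut.
Start: joints at [-2.114, 15.12, 91.902, -0, 72.978, -2.114], TCP at [0.675, -0, 0.405] pointing down, gripper open.
Joint ranges: [-150.88, 150.88], [-54.13, 125.18], [17.81, 147.31], [-75.09, 255.09], [0, 152.58], [-146.25, 146.25]. Speed limits (degrees/s): [147.25, 147.25, 180, 180, 180, 180].

### API

Orientations are given as a 3x3 rotation matrix whose columns are the frame's x, y, z axes.
In Python, from cell import manip gives the robot as it stands.
- The arm moves only by the tool drive_tool, never from a script. Its argument "commands" is a list of rows, each a list of 3 entries, a list of its own where there are three numbers: the turn, a rotation vector about the world's x, y, z in rad, then the shift along the world's x, y, z in mm, then the opening, from 0 (shut) to 1 (fully open). In form: [[[wx, wy, wz], [x, y, z], fingers], ...]. A call has 1 to 20 rows; each row is the pose to reach, as a shift and turn from the pose commanded when the call began; what a row does not reach only later rows make up. A row lasts 1/12 s, in which the tool goes at most 41.7 mm and 7.16 degrees, less where a joint would pass 70% of its speed; a pose out of reach is approached as far as the arm can. A call with a gripper value outside its range is refused whole. The fingers move at their own pace and stop on an object; "grip_force" is the grip in N (left out, the last holds). Time passes only in rows, so rows that repeat a pose let the fingers close. It gives the time, the measured TCP pose, the force, the opening and the grip force at its end, in the units of the state.
- manip.state(): the state, without advancing time (a new reading comes with each control period).
- manip.snapshot(name): name is "scene" or "side" or "wrist"; returns (picture, depth): 420x560x3 uint8, red, green, blue; 420x560 float32, m along the optical axis (not along the pixel's ray), 0 where there is no reading.
- manip.get_calibration(name): a dict with "fx", "fy", "cx", "cy" (pixels), "position" and "attitude" of the camera in the world; the wrist camera has in their place "tool_from_camera" (4x4, takes a point from camera to tool coordinates, whose origin is the TCP and whose axes are the flange's). Camera axes: x right, y up, looking along -z (the intrinsics and any distortion apply to the point x, -y, -z); pixel columns grow to the right and rows downward; lengths in m; the calibration is good to about 2 mm. A picture is of the moment at which its call begins: read the wrist's pose just before it. get_calibration takes no time and is no camera call.
- manip.close_job(): hands the job in; it is judged then, once.
The state is a dict: "clock": time; "joints": joint angles; "qd": joint speeds; "joint_efforts": joint torques, N m; "eef_pos": TCP position; "eef_rot": TCP orientation; "ft_force": force on the tool from outside, world axes, zero at the start; "torque": the same for the moment, N m; "gripper_width": opening from 0.0 (shut) to 1.0 (fully open); "finger_force": force on a finger pad.
Only numpy, scipy, OpenCV 4.12 (cv2) and the standard library are available. Lean on these libraries where they do the work, as an engineer would, in place of code of your own. Each camera call takes 0.05 s, during which the arm holds its last target. There are 200 camera calls.

## Working session

There is one attempt and no reset: what is moved stays moved. The work goes in short steps, Python scripts to look and compute and a tool call to move; the robot and the scene stay as the last step left them, time stands still between calls to the robot, and variables do not carry over. Pictures are saved under pics/ and viewed, at most 10 in all, crops included, and the job is handed in when it is done.

Besides the shell and the picture viewer there is one more tool, called after "Call:" by a JSON object that holds its "op" and its "data". drive_tool: Moves the arm, as the interface text tells. Its arguments: {"type":"object","properties":{"commands":{"type":"array"},"grip_force":{"type":"number"}},"required":["commands"]}

```bash
mkdir -p pics; ls; python3 - <<'E'
from cell import manip
import cv2,numpy as np
for n in("scene","side"):
    p,d=manip.snapshot(n); cv2.imwrite(f"pics/{n}0.png",p[:,:,::-1]); np.savez(f"{n}0.npz",p=p,d=d)
    print(n,manip.get_calibration(n), (d>0).mean())
print(manip.get_calibration("wrist")); print(manip.state())
E
```

```text
pics
scene {'fx': 514.9725508611921, 'fy': 514.9725508611921, 'cx': 276.8634607076983, 'cy': 215.3710344017734, 'position': array([ 1.13756465, -0.04739641,  0.77541701]), 'attitude': array([[ 2.07693512e-01, -7.35951574e-01,  6.44390165e-01],
       [ 9.78193882e-01,  1.56013188e-01, -1.37100745e-01],
       [ 3.66145370e-04,  6.58813453e-01,  7.52306255e-01]])} 0.9961267006802721
side {'fx': 435.60594279822726, 'fy': 435.60594279822726, 'cx': 277.07511291375465, 'cy': 207.1539853380054, 'position': array([ 0.44773022, -0.47232318,  0.54527435]), 'attitude': array([[ 0.991278  ,  0.09765697, -0.08849312],
       [-0.13108144,  0.66121135, -0.73865906],
       [-0.01362255,  0.74381629,  0.66824528]])} 0.9961819727891157
{'fx': 342.59299897707, 'fy': 342.59299897707, 'cx': 275.57671194189976, 'cy': 210.97261202230337, 'tool_from_camera': array([[-4.97642492e-04,  9.60554116e-01,  2.78092687e-01,
         7.01239581e-02],
       [ 9.99999725e-01,  3.25105658e-04,  6.66543157e-04,
        -1.01048317e-03],
       [ 5.49841267e-04,  2.78092942e-01, -9.60554014e-01,
         3.03627488e-
[... 206 characters left out ...]
0696e+01, -2.11314414e+00]), 'qd': array([ 0.0666871 , -0.12284158, -0.11058584,  0.00444752,  0.05072789,
        0.01670896]), 'joint_efforts': array([ 2.96398039e-04, -5.16707003e+01, -3.68589377e+01,  1.30520286e-05,
        6.22219843e-03,  5.24967299e-05]), 'eef_pos': array([6.74689775e-01, 1.36521751e-05, 4.03484341e-01]), 'eef_rot': array([[ 5.93761629e-06,  9.99998000e-01, -2.00003300e-03],
       [ 9.99999998e-01, -5.81405081e-06,  6.17875283e-05],
       [ 6.17757764e-05, -2.00003336e-03, -9.99997998e-01]]), 'ft_force': array([-0.06125649, -0.49123117,  0.19023881]), 'torque': array([-0.03156324, -0.02124412, -0.01566913]), 'finger_force': 0.0, 'gripper_width': 0.9949880841934784}
```

View pics/scene0.png

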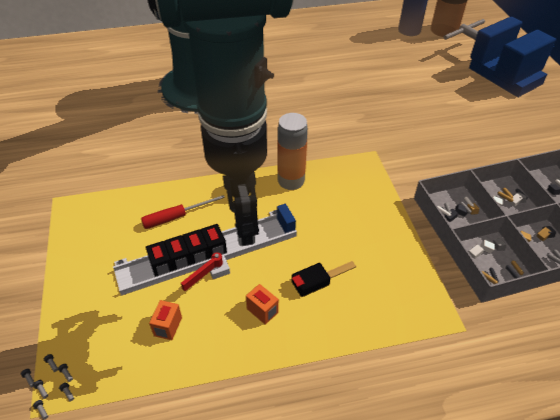

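View pics/side0.png

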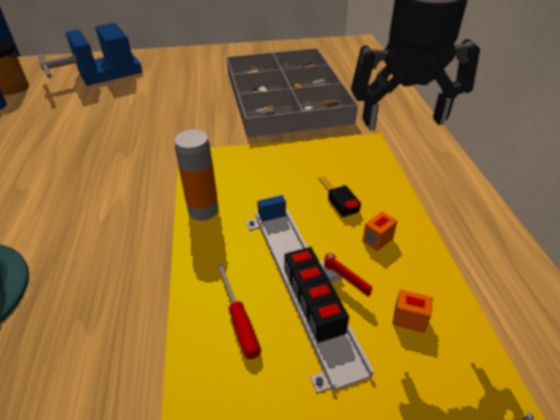

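Scene view: row of four black housings with red buttons at (158,258)…(212,240), the rail from (120,275) to (290,228), blue stop (286,217), keeper pivot (216,258) with its bar towards (185,287). Look-alikes are the orange blocks (166,319) and (262,303) and the strapped buckle (311,279). The screwdriver handle (163,217) is red too. In the side view the row runs (302,257)…(329,311), stop (271,208), keeper (330,260)→(370,290).

```bash
cat > h.py <<'E'
import numpy as np,cv2
from cell import manip
def ray(c,px):
    px=np.atleast_2d(px).astype(float)
    v=np.c_[(px[:,0]-c["cx"])/c["fx"],-(px[:,1]-c["cy"])/c["fy"],-np.ones(len(px))]
    return c["position"],v@c["attitude"].T
def onz(c,px,z):
    o,v=ray(c,px); return o+v*((z-o[2])/v[:,2])[:,None]
def tri(c1,p1,c2,p2):
    o1,v1=ray(c1,p1);o2,v2=ray(c2,p2);out=[]
    for a,b in zip(v1,v2):
        s=np.linalg.lstsq(np.c_[a,-b],o2-o1,rcond=None)[0]
        x,y=o1+a*s[0],o2+b*s[1]; out.append(np.r_[(x+y)/2,np.linalg.norm(x-y)])
    return np.array(out)
def cloud(c,d,m):
    r,q=np.nonzero(m&(d>0)); o,v=ray(c,np.c_[q,r]); return o+v*d[r,q][:,None]
def masks(p):
    h=cv2.cvtColor(p,cv2.COLOR_RGB2HSV).astype(int); H,S,V=h[...,0],h[...,1],h[...,2]
    return dict(red=((H<5)|(H>172))&(S>170)&(V>90),blue=(H>100)&(H<125)&(S>120)&(V>40))
def wristcal(st):
    c=manip.get_calibration("wrist");T=c["tool_from_camera"]
    c["position"]=st["eef_pos"]+st["eef_rot"]@T[:3,3]; c["attitude"]=st["eef_rot"]@T[:3,:3]; return c
def blobs(m,n=25):
    k,l,s,c=cv2.connectedComponentsWithStats(m.astype(np.uint8))
    return [(c[i],s[i],l==i) for i in range(1,k) if s[i,4]>=n]
E
python3 - <<'E'
from h import *
for n in("scene","side"):
    f=np.load(n+"0.npz");p,d=f["p"],f["d"];c=manip.get_calibration(n);M=masks(p)
    for k in M:
        for ce,s,m in blobs(M[k]):
            P=cloud(c,d,m); print(n,k,ce.round(1),s[4],np.median(P,0).round(4),P.max(0).round(3))
E
```

```text
scene red [162.9 215.4] 433 [ 0.4453 -0.127   0.0221] [ 0.461 -0.086  0.029]
scene red [212.6 233.6] 90 [ 0.5368 -0.0385  0.0509] [ 0.549 -0.03   0.055]
scene red [194.4 239.5] 95 [ 0.5431 -0.0722  0.0512] [ 0.557 -0.063  0.054]
scene red [175.8 245.4] 96 [ 0.5497 -0.106   0.0511] [ 0.563 -0.097  0.054]
scene red [157.  251.8] 100 [ 0.5571 -0.1396  0.0511] [ 0.57  -0.131  0.055]
scene red [201.2 271.5] 382 [ 0.6049 -0.0688  0.039 ] [ 0.628 -0.03   0.045]
scene red [297.6 280.1] 87 [0.6507 0.0931 0.0275] [0.662 0.103 0.03 ]
scene red [261.7 296.6] 109 [0.6816 0.0241 0.0453] [0.695 0.035 0.049]
scene red [163.4 312.7] 116 [ 0.6785 -0.1372  0.0453] [ 0.691 -0.126  0.048]
scene blue [521.5  41.3] 3659 [0.102  0.795  0.0738] [0.209 1.557 0.119]
scene blue [286.8 217.2] 258 [0.518  0.1042 0.0428] [0.534 0.116 0.047]
side red [351.5 203.3] 78 [0.6501 0.0926 0.0261] [0.662 0.104 0.028]
side red [381.1 221. ] 59 [0.6795 0.0218 0.0444] [0.691 0.031 0.046]
side red [301.  255.9] 146 [ 0.5348 -0.0396  0.0504] [ 0.548 -0.029  0.053]
side red [346.3 273.6] 388 [ 0.5973 -0.0697  0.0381] [ 0.624 -0.036  0.043]
side red [309.6 272.6] 162 [ 0.5414 -0.0732  0.0502] [ 0.556 -0.061  0.053]
side red [318.8 290.7] 177 [ 0.5481 -0.1073  0.0501] [ 0.562 -0.096  0.053]
side red [415.  301.2] 111 [ 0.6772 -0.1389  0.0443] [ 0.689 -0.131  0.046]
side red [243.4 328.9] 760 [ 0.4382 -0.1362  0.0227] [ 0.456 -0.088  0.027]
side red [328.9 310.2] 198 [ 0.5549 -0.1407  0.0504] [ 0.57  -0.13   0.053]
side blue [103.9  54.8] 2507 [0.1281 0.7317 0.0699] [0.207 0.85  0.116]
side blue [271.5 207.9] 464 [0.5059 0.094  0.0346] [0.528 0.112 0.044]
```

```bash
python3 - <<'E'
from h import *
st=manip.state(); p,d=manip.snapshot("wrist"); cw=wristcal(st); np.savez("w0.npz",p=p,d=d); cv2.imwrite("pics/w0.png",p[:,:,::-1])
c1,c2=manip.get_calibration("scene"),manip.get_calibration("side")
a=np.array([[212.6,233.6],[194.4,239.5],[175.8,245.4],[157,251.8]]);b=np.array([[301,255.9],[309.6,272.6],[318.8,290.7],[328.9,310.2]])
T=tri(c1,a,c2,b);print("tri buttons",T.round(4))
u=T[0,:2]-T[3,:2];u/=np.linalg.norm(u);v=np.array([-u[1],u[0]]);print("u",u,np.degrees(np.arctan2(u[1],u[0])))
m0=T[:,:2].mean(0)
D={n:np.load(f+".npz") for n,f in(("scene","scene0"),("side","side0"),("wrist","w0"))}
C=dict(scene=c1,side=c2,wrist=cw)
for n,f in D.items():
    p,d=f["p"],f["d"];M=masks(p)
    P=cloud(C[n],d,np.ones(d.shape,bool)); s=(P[:,:2]-m0)@u; t=(P[:,:2]-m0)@v; z=P[:,2]
    q=cloud(C[n],d,M["blue"]);sq=(q[:,:2]-m0)@u;tq=(q[:,:2]-m0)@v
    k=(abs(tq)<.05)&(sq<.3)&(q[:,2]>.038)
    if k.sum(): print(n,"stop top s",np.percentile(sq[k],[1,5,50,95,99]).round(4),"t",np.percentile(tq[k],[2,50,98]).round(4),"z",np.median(q[k,2]).round(4))
    k=(abs(t)<.015)&(abs(s)<.09)&(z>.046)&(z<.06)
    if k.sum(): print(n,"row top s",np.percentile(s[k],[1,99]).round(4),"z",np.percentile(z[k],[10,50,90]).round(4))
    k=(z>.047)&(z<.06)&(abs(s)<.06)&(abs(t)<.05)
    if k.sum(): print(n,"row t",np.percentile(t[k],[1,50,99]).round(4))
    k=(z>.011)&(z<.02)&(abs(t)<.06)&(abs(s)<.25)&((s<-.08)|(s>.08))
    if k.sum(): print(n,"rail s",np.percentile(s[k],[.5,99.5]).round(4),"t",np.percentile(t[k],[2,10,50,90,98]).round(4))
    for ce,sx,m in blobs(M["red"]):
        q=cloud(C[n],d,m); print(n,ce.round(1),sx[4],np.median(q,0).round(4))
print(m0)
E
```

```text
tri buttons [[ 5.347e-01 -3.860e-02  4.930e-02  4.000e-04]
 [ 5.415e-01 -7.240e-02  4.940e-02  4.000e-04]
 [ 5.482e-01 -1.063e-01  4.950e-02  4.000e-04]
 [ 5.552e-01 -1.398e-01  4.910e-02  2.000e-04]]
u [-0.19912239  0.97997463] 101.48564320517575
scene stop top s [0.1865 0.1875 0.1956 0.2041 0.2048] t [-0.0261 -0.0052  0.0196] z 0.0432
scene row top s [-0.0678  0.0658] z [0.0479 0.0499 0.0521]
scene row t [-0.025  -0.0035  0.0212]
scene rail s [-0.1331  0.2039] t [-0.0309 -0.0301 -0.0262  0.0258  0.0277]
scene [162.9 215.4] 433 [ 0.4453 -0.127   0.0221]
scene [212.6 233.6] 90 [ 0.5368 -0.0385  0.0509]
scene [194.4 239.5] 95 [ 0.5431 -0.0722  0.0512]
scene [175.8 245.4] 96 [ 0.5497 -0.106   0.0511]
scene [157.  251.8] 100 [ 0.5571 -0.1396  0.0511]
scene [201.2 271.5] 382 [ 0.6049 -0.0688  0.039 ]
scene [297.6 280.1] 87 [0.6507 0.0931 0.0275]
scene [261.7 296.6] 109 [0.6816 0.0241 0.0453]
scene [163.4 312.7] 116 [ 0.6785 -0.1372  0.0453]
side stop top s [0.184  0.1845 0.1905 0.2    0.2016] t [-0.0193  0.0016  0.0229] z 0.0421
side row top s [-0.0693  0.0641] z [0.0475 0.0491 0.051 ]
s
[... 525 characters left out ...]
 -0.1407  0.0504]
wrist stop top s [0.1863 0.1867 0.195  0.2033 0.2041] t [-0.0249 -0.0025  0.0209] z 0.0442
wrist row top s [-0.0666  0.0675] z [0.0496 0.051  0.0529]
wrist row t [-0.023  -0.0051  0.0218]
wrist rail s [-0.132   0.2053] t [-0.0291 -0.0286 -0.0244  0.027   0.0283]
wrist [251.2  86.7] 322 [0.6495 0.0928 0.0283]
wrist [283.4 163.2] 319 [0.6799 0.0232 0.0464]
wrist [203.  244.6] 632 [ 0.5961 -0.0609  0.0423]
wrist [136.2 227.3] 375 [ 0.535  -0.0394  0.0523]
wrist [146.7 258.6] 352 [ 0.5417 -0.0731  0.0524]
wrist [ 73.1 288.2] 1212 [ 0.4423 -0.1219  0.0244]
wrist [279.6 311.4] 218 [ 0.6769 -0.1377  0.0465]
wrist [174.9 316.6] 64 [ 0.565  -0.1408  0.0525]
[ 0.54489865 -0.08928151]
```

View pics/w0.png

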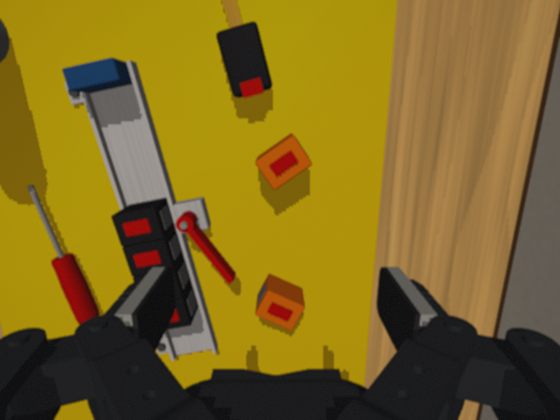

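The wrist view shows the stop (100,75), front two housings (137,227) and (147,258), keeper hub (186,222) with its bar to (232,278), oranges (283,162) and (280,302), and the strapped buckle (244,60).
Candidates (scene px): black row (157–213, 234–252), orange blocks (262,303) and (166,319), strapped buckle (311,279). I choose the row of four black housings in the rail. For the keeper: the red bar (201,271), not the driver handle (163,215).

```bash
cat >> h.py <<'E'
U=np.array([-0.19912,0.97997,0]);V=np.array([-0.97997,-0.19912,0]);O=np.array([0.5378,-0.0545,0])
B=np.c_[U,V,[0,0,1]]
def rail(P): return (np.atleast_2d(P)-O)@B
def world(q): return O+B@np.asarray(q,float)
E
python3 - <<'E'
from h import *
from scipy.spatial.transform import Rotation as R
p=np.load("scene0.npz")["p"]; cv2.imwrite("pics/crop0.png",cv2.resize(p[195:300,100:310,::-1],None,fx=3.5,fy=3.5,interpolation=cv2.INTER_CUBIC))
st=manip.state()
for n,f,c in(("scene","scene0",manip.get_calibration("scene")),("side","side0",manip.get_calibration("side")),("wrist","w0",wristcal(st))):
    z=np.load(f+".npz")
    for ce,s,m in blobs(masks(z["p"])["red"]):
        q=rail(cloud(c,z["d"],m))
        if abs(np.median(q[:,1])+.06)>.03 or np.median(q[:,0])<-.1 or s[4]<200: continue
        q=q[q[:,2]>.036]; w=q[:,:2]-[.006,-.044]; far=w[np.hypot(*w.T)>.03]; e=far.mean(0)
        print(n,"bar ang",np.arctan2(-e[0],e[1]),"len",np.hypot(*w.T).max(),"z",np.median(q[:,2]))
        vx,vy,x0,y0=cv2.fitLine(far.astype(np.float32),cv2.DIST_L2,0,.01,.01).ravel(); print("  fit dir",np.arctan2(abs(vx),vy if vx<0 else -vy),"offset",(w.mean(0)))
print(st["eef_pos"],rail(st["eef_pos"]))
Rt=R.from_rotvec(-0.035*V)*R.from_matrix(np.c_[U,-V,[0,0,-1]])
print("rotvec tilt",(Rt*R.from_matrix(st["eef_rot"]).inv()).as_rotvec())
z=Rt.as_matrix()[:,2]; 
for name,tip in(("above",(-.133,0,.11)),("down",(-.133,0,.020)),("home",(.003,0,.02))):
    print(name,((world(tip)-.173*z)-[.675,0,.405])*1000)
E
```

```text
scene bar ang 2.0335240953030604 len 0.07910408616516723 z 0.04064855393167277
  fit dir 1.9748108 offset [-0.03082772 -0.01658347]
side bar ang 1.9339029914011678 len 0.07841082461276759 z 0.03994300193681244
  fit dir 1.9780517 offset [-0.03526348 -0.01225679]
wrist bar ang 2.0048263678402334 len 0.07789681395137284 z 0.04252616543426252
  fit dir 1.9707129 offset [-0.02673422 -0.01353798]
[6.74728425e-01 1.62977175e-05 4.03634217e-01] [[ 0.02615915 -0.14504103  0.40363422]]
rotvec tilt [0.03501701 0.00174468 0.20041081]
above [-109.51161454 -190.76851697 -122.10595062]
down [-109.51161454 -190.76851697 -212.10595062]
home [-136.59193454  -57.49259697 -212.10595062]
```

View pics/crop0.png

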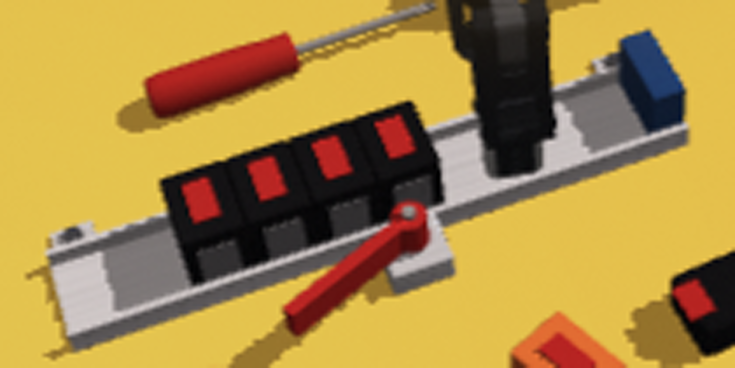

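The crop confirms the choice: four adjoining black housings with red buttons, the keeper pointing away from the stop (angle about 1.97), and the channel free behind the row.

Call:
{"op": "drive_tool", "data": {"commands": [[[0.035, 0.002, 0.2], [-25, -40, -15], 0], [[0.035, 0.002, 0.2], [-45, -76, -40], 0], [[0.035, 0.002, 0.2], [-63, -110, -60], 0], [[0.035, 0.002, 0.2], [-82, -143, -80], 0], [[0.035, 0.002, 0.2], [-100, -175, -100], 0], [[0.035, 0.002, 0.2], [-109.5, -191, -122], 0], [[0.035, 0.002, 0.2], [-109.5, -191, -122], 0], [[0.035, 0.002, 0.2], [-109.5, -191, -122], 0], [[0.035, 0.002, 0.2], [-109.5, -191, -122], 0], [[0.035, 0.002, 0.2], [-109.5, -191, -122], 0]]}}

```text
clock: 0.98
eef_pos: [0.5667, -0.1905, 0.284]
eef_rot: [[-0.199, 0.98, -0.003], [0.979, 0.199, 0.034], [0.034, 0.004, -0.999]]
ft_force: [0.2, 0.7, 0.4]
gripper_width: 0.003
finger_force: 0.0
```

```bash
python3 - <<'E'
from h import *
s=manip.state(); t=s["eef_pos"]+.173*s["eef_rot"][:,2]; print(s["clock"],s["eef_pos"],"tip rail",rail(t),s["gripper_width"],s["ft_force"])
p,d=manip.snapshot("side"); q=manip.snapshot("wrist")[0]
cv2.imwrite("pics/s1.png",np.hstack([cv2.resize(p[200:420,180:460],(400,314)),cv2.resize(q,(400,314))])[:,:,::-1])
E
```

```text
0.9833 [ 0.56669724 -0.19047947  0.28402246] tip rail [[-0.13312141 -0.00190306  0.11112397]] 0.003092514558161726 [0.24774738 0.71594183 0.38555505]
```

View pics/s1.png

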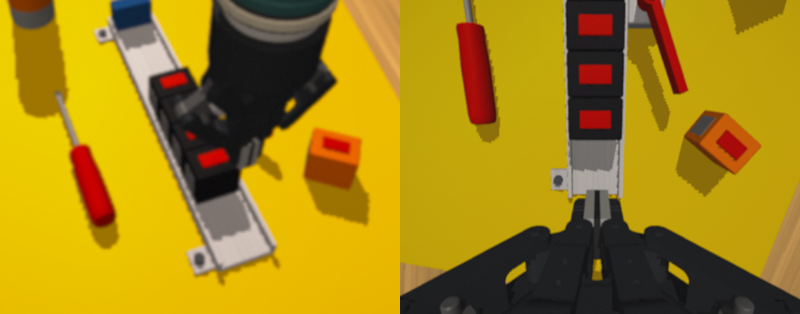

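The left half shows the shut fingers above the channel behind the row. The right half (wrist) shows the rear housing's back edge at (595,140), with the fingers centred on the channel at (597,200). Descending.

Call:
{"op": "drive_tool", "data": {"commands": [[[0, 0, 0], [0, 0, -25], 0], [[0, 0, 0], [0, 0, -50], 0], [[0, 0, 0], [0, 0, -70], 0], [[0, 0, 0], [0, 0, -82], 0], [[0, 0, 0], [0, 0, -90], 0], [[0, 0, 0], [0, 0, -90], 0], [[0, 0, 0], [0, 0, -90], 0]]}}

```text
clock: 1.67
eef_pos: [0.5661, -0.1908, 0.1933]
eef_rot: [[-0.199, 0.98, -0.005], [0.979, 0.199, 0.034], [0.035, 0.002, -0.999]]
ft_force: [0.1, -0.0, 0.6]
gripper_width: 0.003
finger_force: 0.0
```

```bash
python3 - <<'E'
from h import *
s=manip.state(); t=s["eef_pos"]+.173*s["eef_rot"][:,2]; print(s["clock"],"tip rail",rail(t),s["ft_force"]@B)
print("u*140mm",U*140)
p,d=manip.snapshot("side"); q=manip.snapshot("scene")[0]
cv2.imwrite("pics/s2.png",np.hstack([cv2.resize(p[200:420,180:460],(400,314)),cv2.resize(q[170:335,60:270],(400,314))])[:,:,::-1])
E
```

```text
1.6667 tip rail [[-0.13321972 -0.00099726  0.02036715]] [-0.01681056 -0.08070909  0.6254995 ]
u*140mm [-27.8768 137.1958   0.    ]
```

View pics/s2.png

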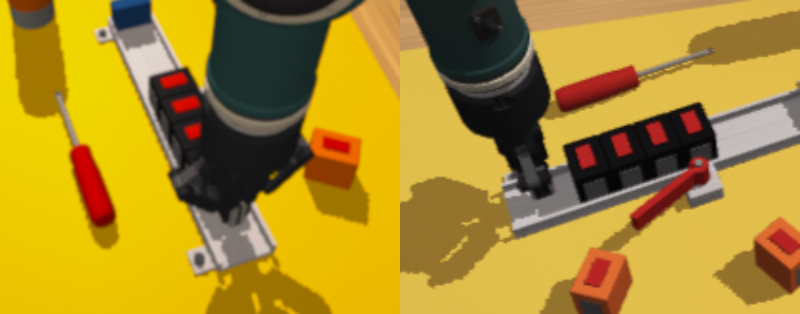

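Left (side view): the tool stands in the channel behind the row. Right (scene view): the fingertips at (540,190) are inside the channel, clear of the rear housing at (580,165) and of the keeper. Pushing gently.

Call:
{"op": "drive_tool", "data": {"commands": [[[0, 0, 0], [-1, 4.9, 0], 0], [[0, 0, 0], [-2, 9.8, 0], 0], [[0, 0, 0], [-2.8, 13.7, 0], 0], [[0, 0, 0], [-3.2, 15.7, 0], 0], [[0, 0, 0], [-3.6, 17.6, 0], 0], [[0, 0, 0], [-4, 19.6, 0], 0], [[0, 0, 0], [-4.4, 21.6, 0], 0], [[0, 0, 0], [-4.8, 23.5, 0], 0], [[0, 0, 0], [-5.4, 26.5, 0], 0], [[0, 0, 0], [-6, 29.4, 0], 0], [[0, 0, 0], [-6.8, 33.3, 0], 0], [[0, 0, 0], [-7.6, 37.2, 0], 0], [[0, 0, 0], [-8.4, 41.2, 0], 0], [[0, 0, 0], [-9.2, 45.1, 0], 0], [[0, 0, 0], [-10, 49, 0], 0], [[0, 0, 0], [-10.8, 52.9, 0], 0], [[0, 0, 0], [-11.5, 56.8, 0], 0], [[0, 0, 0], [-12.1, 59.8, 0], 0], [[0, 0, 0], [-12.5, 61.7, 0], 0], [[0, 0, 0], [-12.7, 62.7, 0], 0]]}}

```text
clock: 3.43
eef_pos: [0.5527, -0.1279, 0.1926]
eef_rot: [[-0.199, 0.98, -0.006], [0.979, 0.199, 0.035], [0.035, 0.001, -0.999]]
ft_force: [0.7, -2.9, 2.3]
gripper_width: 0.004
finger_force: 1.2
```

```bash
cat >> h.py <<'E'
def report(png=None):
    s=manip.state(); t=s["eef_pos"]+.173*s["eef_rot"][:,2]; print(s["clock"],"tip rail",rail(t).round(4),"F",(s["ft_force"]@B).round(2))
    p,d=manip.snapshot("side"); q,e=manip.snapshot("scene"); w=wristcal(manip.state()); r,f=manip.snapshot("wrist")
    for n,im,de,c in(("scene",q,e,manip.get_calibration("scene")),("side",p,d,manip.get_calibration("side")),("wrist",r,f,w)):
        M=masks(im)
        for ce,sx,m in blobs(M["red"],40):
            x=rail(cloud(c,de,m)); k=np.median(x,0)
            if abs(k[1])<.02 and abs(k[0])<.2: print(n,"button",k.round(4),sx[4])
        x=rail(cloud(c,de,np.ones(de.shape,bool))); k=(abs(x[:,1])<.015)&(x[:,2]>.047)&(x[:,2]<.058)&(abs(x[:,0])<.16)
        if k.sum(): print(n,"row x",np.percentile(x[k,0],[1,99]).round(4))
    if png: cv2.imwrite(png,np.hstack([cv2.resize(p[140:400,150:480],(400,314)),cv2.resize(q[150:340,80:322],(400,314))])[:,:,::-1])
E
python3 -c "
from h import *
report()"
```

```text
3.4333 tip rail [[-0.0689 -0.0002  0.0198]] F [-2.97 -0.13  2.3 ]
scene button [ 0.0621 -0.0013  0.051 ] 85
scene button [ 0.0277 -0.0017  0.0512] 90
scene button [-0.006  -0.0021  0.0513] 94
scene button [-0.0398 -0.0012  0.0514] 96
scene row x [-0.0535  0.0756]
side button [0.0608 0.0002 0.0503] 136
side button [0.0275 0.007  0.0501] 81
side row x [-0.0824  0.0752]
wrist button [ 0.026  -0.0003  0.0523] 3999
wrist button [-0.0067 -0.0001  0.0523] 3694
wrist button [-0.0404  0.0002  0.0523] 3031
wrist row x [-0.0694  0.0314]
```

Call:
{"op": "drive_tool", "data": {"commands": [[[0, 0, 0], [-0.4, 2, 0], 0], [[0, 0, 0], [-1, 4.9, 0], 0], [[0, 0, 0], [-1.8, 8.8, 0], 0], [[0, 0, 0], [-2.6, 12.7, 0], 0], [[0, 0, 0], [-3.4, 16.7, 0], 0], [[0, 0, 0], [-4.2, 20.6, 0], 0], [[0, 0, 0], [-5, 24.5, 0], 0], [[0, 0, 0], [-5.8, 28.4, 0], 0], [[0, 0, 0], [-6.6, 32.3, 0], 0], [[0, 0, 0], [-7.4, 36.3, 0], 0], [[0, 0, 0], [-8.2, 40.2, 0], 0], [[0, 0, 0], [-9, 44.1, 0], 0], [[0, 0, 0], [-9.8, 48, 0], 0], [[0, 0, 0], [-10.6, 52, 0], 0], [[0, 0, 0], [-11.2, 54.9, 0], 0], [[0, 0, 0], [-11.8, 57.8, 0], 0], [[0, 0, 0], [-12.2, 59.8, 0], 0], [[0, 0, 0], [-12.4, 61.2, 0], 0], [[0, 0, 0], [-12.6, 62.2, 0], 0], [[0, 0, 0], [-12.7, 62.7, 0], 0]]}}

```text
clock: 5.25
eef_pos: [0.5401, -0.0655, 0.1927]
eef_rot: [[-0.199, 0.98, -0.005], [0.979, 0.199, 0.035], [0.035, 0.002, -0.999]]
ft_force: [-0.2, -1.5, -0.8]
gripper_width: 0.001
finger_force: 0.6
```

```bash
python3 -c "
from h import *
report()"
```

```text
5.25 tip rail [[-0.0052 -0.0003  0.0198]] F [-1.45  0.53 -0.78]
scene button [ 0.1255 -0.0024  0.0511] 82
scene button [ 0.0917 -0.0019  0.0512] 83
scene button [ 0.0577 -0.0012  0.051 ] 89
scene button [ 0.0234 -0.0016  0.0513] 90
scene row x [0.0142 0.1397]
side button [0.1248 0.0033 0.0501] 85
side row x [-0.019   0.1389]
wrist button [ 0.0897 -0.0003  0.0523] 3967
wrist button [ 0.0569 -0.0001  0.0523] 3649
wrist button [0.0232 0.     0.0523] 3025
wrist row x [-0.0058  0.0951]
```

Call:
{"op": "drive_tool", "data": {"commands": [[[0, 0, 0], [-0.2, 1, 0], 0], [[0, 0, 0], [-0.4, 2, 0], 0], [[0, 0, 0], [-0.6, 3, 0], 0], [[0, 0, 0], [-0.8, 3.9, 0], 0], [[0, 0, 0], [-1, 4.7, 0], 0], [[0, 0, 0], [-1.1, 5.4, 0], 0], [[0, 0, 0], [-1.2, 6, 0], 0], [[0, 0, 0], [-1.3, 6.5, 0], 0], [[0, 0, 0], [-1.4, 7, 0], 0]]}}

```text
clock: 6.15
eef_pos: [0.5387, -0.0586, 0.1927]
eef_rot: [[-0.199, 0.98, -0.005], [0.979, 0.199, 0.035], [0.035, 0.002, -0.999]]
ft_force: [0.3, -1.3, -1.0]
gripper_width: -0.001
finger_force: 0.8
```

Call:
{"op": "drive_tool", "data": {"commands": [[[0, 0, 0], [-0.1, 0.4, 0], 0], [[0, 0, 0], [-0.2, 0.8, 0], 0], [[0, 0, 0], [-0.2, 1.2, 0], 0], [[0, 0, 0], [-0.2, 1.2, 0], 0]]}}

```text
clock: 6.48
eef_pos: [0.5385, -0.0574, 0.1927]
eef_rot: [[-0.199, 0.98, -0.006], [0.979, 0.199, 0.035], [0.035, 0.001, -0.999]]
ft_force: [0.3, -2.0, -0.4]
gripper_width: 0.001
finger_force: 0.6
```

Call:
{"op": "drive_tool", "data": {"commands": [[[0, 0, 0], [-0.1, 0.4, 0], 0], [[0, 0, 0], [-0.2, 0.8, 0], 0], [[0, 0, 0], [-0.2, 1.0, 0], 0]]}}

```text
clock: 6.73
eef_pos: [0.5383, -0.0565, 0.1927]
eef_rot: [[-0.199, 0.98, -0.005], [0.979, 0.199, 0.034], [0.035, 0.002, -0.999]]
ft_force: [0.2, -2.9, -0.1]
gripper_width: -0.0
finger_force: 1.4
```

Call:
{"op": "drive_tool", "data": {"commands": [[[0, 0, 0], [-0.1, 0.4, 0], 0], [[0, 0, 0], [-0.2, 0.8, 0], 0], [[0, 0, 0], [-0.2, 1.0, 0], 0]]}}

```text
clock: 6.98
eef_pos: [0.5382, -0.0561, 0.1927]
eef_rot: [[-0.199, 0.98, -0.005], [0.979, 0.199, 0.033], [0.033, 0.002, -0.999]]
ft_force: [1.7, -7.2, -0.2]
gripper_width: 0.001
finger_force: 3.4
```

```bash
python3 -c "
from h import *
report('pics/s3.png')"
```

```text
6.9833 tip rail [[ 0.0041 -0.0004  0.0198]] F [-7.44 -0.24 -0.16]
scene button [ 0.1345 -0.0008  0.0514] 81
scene button [ 0.1003 -0.0018  0.0513] 83
scene button [ 0.0663 -0.0017  0.0512] 86
scene button [ 0.033  -0.0013  0.0508] 89
scene row x [0.0247 0.149 ]
side button [0.1343 0.0046 0.0502] 80
side row x [-0.0096  0.1487]
wrist button [ 0.0989 -0.0003  0.0523] 4024
wrist button [ 0.0659 -0.0003  0.0523] 3649
wrist button [ 0.0324 -0.0001  0.0524] 3009
wrist row x [0.0037 0.1043]
```

Call:
{"op": "drive_tool", "data": {"commands": [[[0, 0, 0], [-0.1, 0.4, 0], 0], [[0, 0, 0], [-0.2, 0.8, 0], 0], [[0, 0, 0], [-0.2, 0.8, 0], 0], [[0, 0, 0], [-0.2, 0.8, 0], 0]]}}

```text
clock: 7.47
eef_pos: [0.5382, -0.0559, 0.1928]
eef_rot: [[-0.2, 0.98, -0.004], [0.979, 0.2, 0.032], [0.032, 0.002, -0.999]]
ft_force: [1.6, -8.8, -1.3]
gripper_width: 0.004
finger_force: 4.4
```

View pics/s3.png

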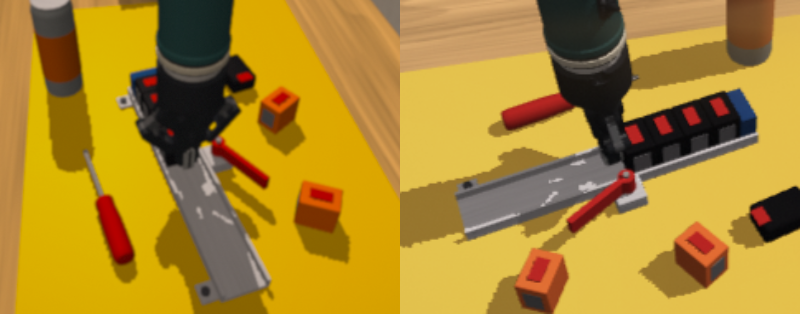

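The row sits tight against the blue stop at (740,112), with no gaps visible. The keeper is still open, from (628,180) to (575,222). Backing off, then rising.

Call:
{"op": "drive_tool", "data": {"commands": [[[0, 0, 0], [0.2, -1, 0], 0], [[0, 0, 0], [0.5, -2.4, 0], 0], [[0, 0, 0], [1.2, -6, 0], 0], [[0, 0, 0], [3, -14, 0], 0], [[0, 0, 0], [5.6, -27.4, 0], 0], [[0, 0, 0], [5.6, -27.4, 20], 0], [[0, 0, 0], [5.6, -27.4, 50], 0], [[0, 0, 0], [5.6, -27.4, 70], 0], [[0, 0, 0], [5.6, -27.4, 70], 0], [[0, 0, 0], [5.6, -27.4, 70], 0]]}}

```text
clock: 8.3
eef_pos: [0.5445, -0.083, 0.2644]
eef_rot: [[-0.198, 0.98, -0.002], [0.98, 0.198, 0.034], [0.033, 0.005, -0.999]]
ft_force: [-0.7, -0.8, -0.4]
gripper_width: 0.001
finger_force: 0.0
```

```bash
cat > k.py <<'E'
from h import *
report()
s=manip.state(); t=s["eef_pos"]+.173*s["eef_rot"][:,2]; r0=rail(t)[0]
def c(a,r=.055,g=0):
    n=np.array([np.cos(a),np.sin(a)]);d=np.array([-n[1],n[0]])
    return np.array([.0072,-.044])+r*d-n*(.004+g+.011*abs(n[0])+.013*abs(n[1]))
q=np.r_[c(1.975,g=.016),.095]; print("start",q,"shift",(B@(q-r0)*1000).round(1), "down",-71)
q0=q
for a in np.r_[np.arange(1.95,-.01,-.1),0]: print(round(a,2),(c(a)*1000).round(0),(B@(np.r_[c(a),.095]-q0)*1000).round(1)[:2].tolist())
E
python3 k.py
```

```text
8.3 tip rail [[-0.0234 -0.0018  0.0915]] F [-0.61  0.85 -0.4 ]
scene button [ 0.1345 -0.0016  0.0514] 81
scene button [ 0.1003 -0.0019  0.0511] 83
scene button [ 0.0661 -0.0015  0.051 ] 85
scene button [ 0.0328 -0.0015  0.0511] 89
scene row x [0.0157 0.1485]
side button [0.134  0.0016 0.0502] 105
side button [0.0306 0.0053 0.0503] 108
side row x [0.0142 0.1488]
wrist button [ 0.0966 -0.0002  0.0522] 1038
wrist button [ 0.066  -0.0002  0.0523] 1575
wrist button [ 0.0318 -0.0003  0.0523] 1358
wrist row x [0.0158 0.0999]
start [-0.0291     -0.09898585  0.095     ] shift [99.3 12.8  6.7] down -71
1.95 [-36. -83.] [-14.1, -10.4]
1.85 [-40. -78.] [-18.4, -15.2]
1.75 [-44. -72.] [-23.3, -19.5]
1.65 [-46. -66.] [-28.8, -23.3]
1.55 [-48. -60.] [-34.3, -26.4]
1.45 [-50. -55.] [-38.6, -28.8]
1.35 [-51. -51.] [-43.1, -30.8]
1.25 [-51. -45.] [-48.1, -32.4]
1.15 [-51. -40.] [-53.3, -33.5]
1.05 [-51. -35.] [-58.7, -34.1]
0.95 [-50. -29.] [-64.4, -34.1]
0.85 [-48. -23.] [-70.2, -33.6]
0.75 [-46. -18.] [-76.1, -32.3]
0.65 [-43. -13.] [-81.9, -30.3]
0.55 [-39.  -8.] [-87.6, -27.6]
0.45 [-34.  -3.] [-93.0, -24.2]
0.35 [-29.   1.] [-98.2, -20.2]
0.25 [-24.   5.] [-102.8, -15.4]
0.15 [-18.   8.] [-107.0, -10.1]
0.05 [-11.  10.] [-110.5, -4.2]
0.0 [-8. 11.] [-112.0, -1.0]
```

Call:
{"op": "drive_tool", "data": {"commands": [[[0, 0, 0], [25, 3, 5], 0], [[0, 0, 0], [60, 8, 5], 0], [[0, 0, 0], [90, 12, 5], 0], [[0, 0, 0], [99.3, 12.8, 0], 0], [[0, 0, 0], [99.3, 12.8, 0], 0], [[0, 0, 0], [99.3, 12.8, -25], 0], [[0, 0, 0], [99.3, 12.8, -48], 0], [[0, 0, 0], [99.3, 12.8, -62], 0], [[0, 0, 0], [99.3, 12.8, -67], 0], [[0, 0, 0], [99.3, 12.8, -67], 0], [[0, 0, 0], [99.3, 12.8, -67], 0]]}}

```text
clock: 9.37
eef_pos: [0.6424, -0.0693, 0.1956]
eef_rot: [[-0.198, 0.98, -0.006], [0.979, 0.199, 0.035], [0.035, 0.001, -0.999]]
ft_force: [0.3, 0.4, 0.2]
gripper_width: -0.002
finger_force: 0.0
```

```bash
python3 -c "
from h import *
report('pics/s4.png')" | head -1
```

```text
9.3667 tip rail [[-0.0293 -0.0997  0.0227]] F [ 0.37 -0.42  0.24]
```

View pics/s4.png

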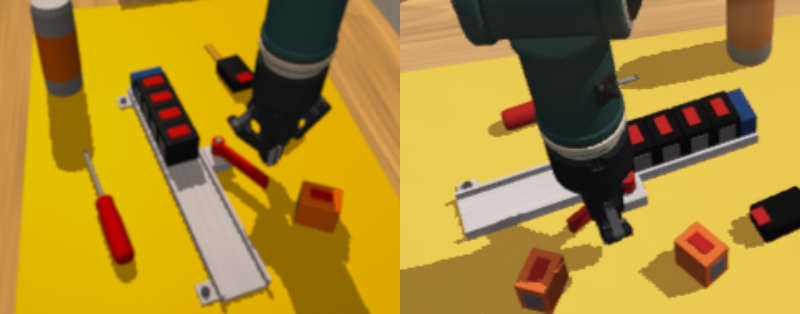

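The fingertips (side 270,155) are on the outer side of the keeper bar (215,145)→(265,185), clear of the orange blocks, and the row is standing tight at the stop. Swinging the bar.

Call:
{"op": "drive_tool", "data": {"commands": [[[0, 0, 0], [-5, -4, 1.5], 0], [[0, 0, 0], [-10, -7.5, 1.5], 0], [[0, 0, 0], [-14, -10.5, 1.5], 0], [[0, 0, 0], [-18.5, -15, 1.5], 0], [[0, 0, 0], [-23.5, -19.5, 1.5], 0], [[0, 0, 0], [-29, -23.5, 1.5], 0], [[0, 0, 0], [-34, -26.5, 1.5], 0], [[0, 0, 0], [-38.5, -29, 1.5], 0], [[0, 0, 0], [-43, -31, 1.5], 0], [[0, 0, 0], [-48, -32.5, 1.5], 0], [[0, 0, 0], [-53.5, -33.5, 1.5], 0], [[0, 0, 0], [-58.5, -34, 1.5], 0], [[0, 0, 0], [-64.5, -34, 1.5], 0], [[0, 0, 0], [-70, -33.5, 1.5], 0], [[0, 0, 0], [-76, -32.5, 1.5], 0], [[0, 0, 0], [-82, -30.5, 1.5], 0], [[0, 0, 0], [-85, -29, 1.5], 0], [[0, 0, 0], [-85, -29, 1.5], 0]]}}

```text
clock: 11.02
eef_pos: [0.5567, -0.0978, 0.197]
eef_rot: [[-0.199, 0.98, -0.007], [0.979, 0.199, 0.035], [0.035, 0.0, -0.999]]
ft_force: [-0.2, -0.5, -0.3]
gripper_width: -0.0
finger_force: 0.0
```

```bash
python3 -c "
from h import *
report('pics/s5.png')" | head -1
```

```text
11.0167 tip rail [[-0.0401 -0.01    0.0241]] F [-0.43  0.33 -0.33]
```

View pics/s5.png

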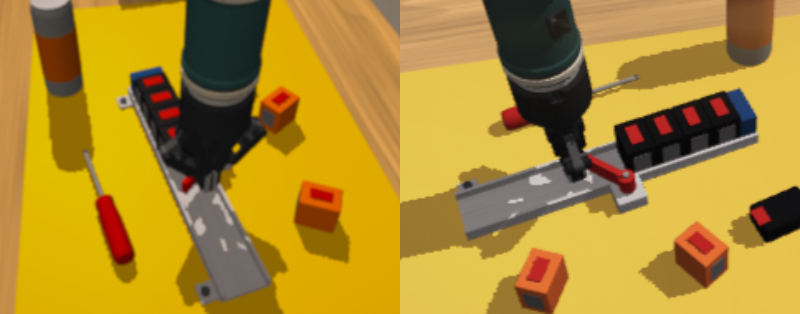

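The bar (scene 628,180→585,155) is following ahead of the fingers, past halfway. Continuing.

Call:
{"op": "drive_tool", "data": {"commands": [[[0, 0, 0], [-4, 2.5, 0], 0], [[0, 0, 0], [-8, 5, 0], 0], [[0, 0, 0], [-13, 9, 0], 0], [[0, 0, 0], [-18, 13.5, 0], 0], [[0, 0, 0], [-20.5, 16, 0], 0], [[0, 0, 0], [-22, 19, 0], 0], [[0, 0, 0], [-24, 22, 0], 0], [[0, 0, 0], [-25.5, 24.5, 0], 0], [[0, 0, 0], [-26.3, 26.5, 0], 0], [[0, 0, 0], [-26.7, 27.5, 0], 0], [[0, 0, 0], [-26.7, 27.5, 0], 0]]}}

```text
clock: 12.08
eef_pos: [0.531, -0.0704, 0.1971]
eef_rot: [[-0.199, 0.98, -0.006], [0.979, 0.199, 0.035], [0.035, 0.001, -0.999]]
ft_force: [0.6, -0.3, 0.2]
gripper_width: 0.003
finger_force: 0.0
```

Call:
{"op": "drive_tool", "data": {"commands": [[[0, 0, 0], [-0.1, 0.5, 0], 0], [[0, 0, 0], [-0.2, 1, 0], 0], [[0, 0, 0], [-0.2, 1, 0], 0]]}}

```text
clock: 12.33
eef_pos: [0.5309, -0.07, 0.1972]
eef_rot: [[-0.199, 0.98, -0.006], [0.979, 0.199, 0.034], [0.034, 0.001, -0.999]]
ft_force: [0.1, -3.5, -0.2]
gripper_width: 0.002
finger_force: 1.5
```

```bash
python3 -c "
from h import *
report()" | head -1
```

```text
12.3333 tip rail [[-0.0079  0.0096  0.0243]] F [-3.49  0.58 -0.25]
```

Call:
{"op": "drive_tool", "data": {"commands": [[[0, 0, 0], [-0.1, 0.5, 0], 0], [[0, 0, 0], [-0.2, 1, 0], 0], [[0, 0, 0], [-0.2, 1, 0], 0], [[0, 0, 0], [-0.2, 1, 0], 0]]}}

```text
clock: 12.82
eef_pos: [0.5308, -0.0696, 0.1972]
eef_rot: [[-0.199, 0.98, -0.005], [0.979, 0.199, 0.033], [0.033, 0.001, -0.999]]
ft_force: [0.9, -7.8, -1.0]
gripper_width: -0.001
finger_force: 3.6
```

Call:
{"op": "drive_tool", "data": {"commands": [[[0, 0, 0], [0.2, -1, 0], 0], [[0, 0, 0], [0.6, -3, 0], 0], [[0, 0, 0], [2, -10, 0], 0], [[0, 0, 0], [4, -20, 0], 0], [[0, 0, 0], [8, -40, 0], 0], [[0, 0, 0], [8, -40, 30], 0], [[0, 0, 0], [8, -40, 65], 0], [[0, 0, 0], [8, -70, 100], 0], [[0, 0, 0], [8, -100, 120], 0], [[0, 0, 0], [8, -100, 120], 0], [[0, 0, 0], [8, -100, 120], 0]]}}

```text
clock: 13.73
eef_pos: [0.5396, -0.1709, 0.3197]
eef_rot: [[-0.196, 0.981, -0.0], [0.98, 0.196, 0.033], [0.033, 0.006, -0.999]]
ft_force: [-0.2, 0.5, -0.9]
gripper_width: 0.001
finger_force: 0.0
```

```bash
python3 - <<'E'
from h import *
report('pics/s6.png')
for n in("scene","side"):
    p,d=manip.snapshot(n)
    for ce,s,m in blobs(masks(p)["red"]):
        q=rail(cloud(manip.get_calibration(n),d,m)); k=np.median(q,0)
        print(n,ce.round(1),k.round(3))
        if abs(k[0]-.007)<.02 and -.06<k[1]<0:
            q=q[q[:,2]>.036][:,:2]; vx,vy,*_=cv2.fitLine(q[q[:,1]>-.03].astype(np.float32),cv2.DIST_L2,0,.01,.01).ravel(); print("  keeper ang",np.arctan2(-vx*np.sign(vy),abs(vy)))
E
```

```text
13.7333 tip rail [[-0.1088  0.0203  0.1468]] F [ 0.52  0.07 -0.89]
scene button [ 0.1345 -0.0018  0.0513] 81
scene button [ 0.1003 -0.0012  0.0511] 83
scene button [ 0.0662 -0.0016  0.0511] 85
scene button [ 0.0073 -0.0197  0.0411] 182
scene button [ 0.0324 -0.0019  0.0513] 89
scene row x [0.0159 0.1488]
side button [ 0.1335 -0.0003  0.05  ] 119
side button [0.0999 0.0007 0.0502] 123
side row x [0.033  0.1474]
wrist button [0.0294 0.     0.0522] 745
wrist button [ 0.0059 -0.0118  0.0423] 1679
wrist row x [0.0147 0.0342]
scene [162.9 215.2] [-0.053  0.104  0.022]
scene [272.7 214.1] [ 0.134 -0.002  0.051]
scene [255.9 219.8] [ 0.1   -0.002  0.051]
scene [238.6 225.2] [ 0.066 -0.002  0.051]
scene [211.8 245.7] [ 0.007 -0.02   0.041]
  keeper ang -0.0043762485
scene [221.3 230.8] [ 0.033 -0.001  0.051]
scene [297.8 280.1] [ 0.122 -0.141  0.027]
scene [261.6 296.5] [ 0.048 -0.157  0.046]
scene [163.4 312.7] [-0.109 -0.121  0.045]
side [275.9 206.6] [ 0.134 -0.     0.05 ]
side [281.4 219.6] [0.101 0.002 0.05 ]
side [302.4 246.3] [ 0.033 -0.009  0.05 ]
side [289.7 271.5] [0.003 0.023 0.036]
side [415.  301.1] [-0.11  -0.12   0.045]
side [244.  330.5] [-0.063  0.114  0.023]
```

View pics/s6.png

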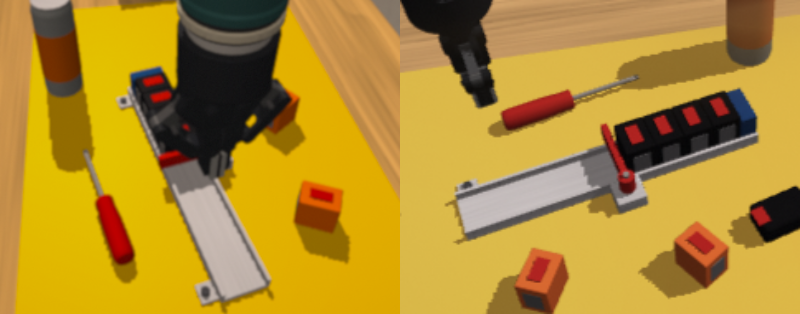

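The scene half shows the keeper square across the rail (627,180→607,130; measured angle about 0) right behind the row. The row is tight against the stop, the driver, spray can and strapped buckle are where they were, and the arm is clear.

```bash
python3 -c "
from cell import manip
print(manip.close_job())"
```

```text
the job is handed in; nothing more can be done
None
```

The row of four is pushed up against the blue stop with no visible gaps. The keeper bar is shut behind it at a measured angle of about 0. The spray can, screwdriver and strapped buckle were left alone, and I handed the job in at about 14 s.

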